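# Fit the retaining ring on the turntable axle stub

## Robot

A 6-joint arm with a two-finger parallel gripper is mounted at the origin on the work surface. World frame = base frame: x ahead of the robot, y to its left, z up, the work surface at z = 0. Lengths are in m, angles in degrees, forces in N, time in s.
With the tool pointing down it reaches from about 0.3 to 0.75 m from the base axis. Payload 8.5 kg.
Tool frame: the origin (TCP) lies at the very end of the fingers, on their centre line; the grasp point (between the pads) lies 19 mm behind it (env.pinch_z is the distance from the TCP to the grasp point, in m); z points along the fingers, y is the line along which they close (so a half turn about z gives the same grasp; the last joint's range is limited). The gripper opens to 85 mm and grips with 20 to 120 N. Pads are 22 mm wide; open, the fingers measure 114 mm over their backs; the gripper's body (76 mm by 85 mm) begins 54 mm behind the grasp point. The pads swing forward as they close: fully open they stand 13 mm farther back than shut.
Start: joints at [-75.762, 21.807, 74.336, -0, 83.858, -12.336], TCP at [0.246, -0.492, 0.231] pointing down, gripper open.
Joint ranges: [-178.18, 178.18], [-50.72, 133.34], [12.68, 142.11], [-81.47, 261.47], [9.98, 163.14], [-165.26, 165.26]. Speed limits (degrees/s): [136.94, 136.94, 180, 180, 180, 180].

## Interface

Orientations are given as a 3x3 rotation matrix whose columns are the frame's x, y, z axes.
In Python, from rig import env, viewer gives the robot as it stands.
- The arm moves only by the tool drive_tool, never from a script. Its argument "series" is a list of rows, each a list of 3 entries, a list of its own where there are three numbers: the shift along the tool's x, y, z in m, then the turn about the tool's z in degrees, then the finger opening in m, from 0 to 0.0854. A call has 1 to 20 rows; each row is the pose to reach, as a shift and turn from the pose commanded when the call began, along the tool's axes at that moment; what a row does not reach only later rows make up. A row lasts 1/10 s, in which the tool goes at most 50 mm and 8.59 degrees, less where a joint would pass 70% of its speed; a pose out of reach is approached as far as the arm can. A call with a gripper value outside its range is refused whole. The fingers move at their own pace and stop on an object; "newtons" is the grip in N (left out, the last holds). Time passes only in rows, so rows that repeat a pose let the fingers close. It gives the time, the measured TCP pose, the force, the opening and the grip force at its end, in the units of the state.
- env.observe(): the state, without advancing time (a new reading comes with each control period).
- viewer.get_image(name): name is "side" or "top" or "wrist"; returns a dict with "img" (400x640x3 uint8, red, green, blue), "depth" (400x640 float32, m along the optical axis (not along the pixel's ray), 0 where there is no reading), "camera_matrix" (3x3 intrinsics, pixels), "distortion" ([k1, k2, p1, p2, k3] as OpenCV has them; the pictures are not rectified), "rvec" (rotation vector, rad) and "tvec" (3), from world to camera coordinates, as OpenCV has them. Camera axes: x right, y down, z forward; pixel columns grow to the right and rows downward; lengths in m; the calibration is good to about 2 mm. A picture is of the moment at which its call begins.
- env.close_job(): hands the job in; it is judged then, once.
The state is a dict: "time_s": time; "q": joint angles; "qvel": joint speeds; "joint_efforts": joint torques, N m; "position": TCP position; "tool_rot": TCP orientation; "ft_force": force on the tool from outside, world axes, zero at the start; "wrist_torque": the same for the moment, N m; "grip_width": finger opening in m; "gripper_force": force on a finger pad.
Only numpy, scipy, OpenCV 4.12 (cv2) and the standard library are available. Lean on these libraries where they do the work, as an engineer would, in place of code of your own. Each camera call takes 0.05 s, during which the arm holds its last target. There are 200 camera calls.

## Task

First press the steel stop button on the grey control box fully down and let it come back up, so that the turntable cannot start. Then take the ring pliers from their wooden stand by the handles, squeeze them fully so that the snap ring on their tips spreads, and slide the spread ring straight down over the end of the axle stub until it is level with the groove just above the brass washer. Finish while holding it there: handles still squeezed, ring spread around the groove, neither leaning hard on the stub nor pressing hard on the washer; leave the other things on the bench where they are.

Things in the scene. Friction and masses are not known exactly. Their poses are not given: they have to be found in the camera images.
- stop_button (a joint): The stop button's travel: 0 up (m), 0.006 fully down. It is a plain round steel push button, 34 mm across, in a dark steel collar on top of a grey control box 85 x 100 x 50 mm high; it moves straight down, springs back up, and 4 N presses it fully down.
- stop_button_top (a point): Centre of the top face of the steel push button, about 72 mm above the bench; the only thing standing taller than the collar on the control box's top (the box also carries a flat selector disc 22 mm wide and 10 mm high, 35 to 50 mm off the button).
- stand: Wooden pliers stand: a base 110 x 90 x 18 mm with an upright board 70 mm wide and 94 mm high at its robot-side (-x of the stand) edge. Origin on the bench directly under the pliers' centre line, +x from the board towards the open side.
- pliers: Loose snap-ring pliers, about 0.2 kg, upright in the stand, tips down; lift straight up. Origin on their centre line at the underside of the ring, 18 mm above the bench at the start; z up along them, x towards the ring (lies in front of the tips, the stand's board behind), y the line along which the handles close. Pivot at z = 65 mm; the stand ends at z = 76 mm; handle tops at 148 mm.
- handles (a point): Point to grasp: on the pliers' centre line between the two black handles, 121 mm above the pliers' origin, 27 mm under the handle tops. Handles 14 mm wide along x, flat outer faces, from z = 84 mm up. Outer width here about 55 mm relaxed, 34 mm squeezed; 65 mm at their tops when relaxed.
- ring_eye (a point): Centre of the ring's opening when fully spread, at half its thickness: fixed to the pliers, 16 mm along +x and 1.5 mm along +z from their origin. The dark steel snap ring is captive on the tips: 3 mm thick, square to z, 38 mm bore, 46 mm outside when relaxed, gap towards -x. Squeezing spreads it; it then clears a 40 mm shaft by about 2 mm all round.
- jaw_left (a joint): Squeeze of the pliers (angle of one handle, rad): 0 relaxed, 0.19 fully squeezed with the ring fully spread. A built-in spring opens them; about 6 N on each handle squeezes them fully onto their stop, where the handles' outer faces are parallel.
- hub: Turntable hub fixed to the bench, same all round: grey flange 130 mm across, conical housing up to 50 mm, brass washer 62 mm across with its top at 56 mm, and from it an upright steel axle stub: 40 mm in diameter from 65 to 73 mm, tapering to 31 mm at its end at 80 mm; the groove (36 mm in diameter) runs from 56 to 65 mm. Origin on the bench under the stub's axis.
- groove (a point): Middle of the groove on the stub's axis, 60.5 mm above the bench. The spread ring's centre belongs here; resting on the washer it is 3 mm lower.
- stub_end (a point): Centre of the stub's end face, 80 mm above the bench.
- offcut_a: Bystander: loose wood offcut about 100 x 40 x 18 mm; origin at its underside.
- offcut_b: Bystander: loose wood offcut about 85 x 40 x 18 mm.
- offcut_c: Bystander: loose wood offcut about 90 x 40 x 18 mm.
- wrench: Bystander: loose steel wrench lying flat.
- grease_jar: Bystander: loose white jar, 54 mm across and 55 mm high.
- spare_washer: Bystander: loose brass washer, 62 mm across, 6 mm thick.
- screwdriver: Bystander: loose screwdriver lying flat.

How it is judged (in metres and radians):
On the way, in this order (a step that is already met when the one before it is completed fails the run):
1. the stop button is pressed fully down (value of joint stop_button above 0.0052 m), for 0.05 s.
2. the stop button has come back up (value of joint stop_button below 0.001 m), for 0.1 s.
3. the spread ring is over the end of the stub, held by the pliers (value of joint jaw_left above 0.15 rad and contact force between pliers and the fingers above 3 N and z of ring_eye in the frame of stub_end above -0.004 m and horizontal distance between ring_eye and groove below 0.008 m), for 0.02 s.
At the end, for the whole second after the job is handed in: Pliers in the fingers (over 3 N), squeezed (over 0.15 of 0.19 rad), upright within 0.1 rad and still; spread ring around the stub, its centre within 5 mm of the axis and from 4.5 mm below to 3.5 mm above the groove's middle, under 15 N between pliers and hub; stop button up (z of ring_eye in the frame of groove between -0.0045 and 0.0035 m and horizontal distance between ring_eye and groove below 0.005 m and angle between the z axis of pliers and the z axis of hub, either way round below 0.1 rad and value of joint jaw_left above 0.15 rad and contact force between pliers and the fingers above 3 N and contact force between pliers and hub below 15 N and linear speed of pliers below 0.02 m/s and value of joint stop_button below 0.001 m); the arm keeps its last pose, push and grip.
It fails at once if a bystander was shifted by more than 30 mm (distance of any of offcut_a, offcut_b, offcut_c, wrench, grease_jar, spare_washer, screwdriver from where it was at the start of the episode above 0.03 m).
It also fails if it takes over 51 s, if anything falls off the work surface, if the arm or the gripper's body presses on something with over 40 N, if the wrist force passes 120 N, or if a joint passes its speed limit or range.

## Working session

There is one attempt and no reset: what is moved stays moved. The work goes in short steps, Python scripts to look and compute and a tool call to move; the robot and the scene stay as the last step left them, time stands still between calls to the robot, and variables do not carry over. Pictures are saved under pics/ and viewed, at most 10 in all, crops included, and the job is handed in when it is done.

Besides the shell and the picture viewer there is one more tool, called after "Call:" in YAML: its name, and indented under it one key for each argument. drive_tool: Moves the arm, as the interface text tells. Its arguments: {"type":"object","properties":{"series":{"type":"array"},"newtons":{"type":"number"}},"required":["series"]}

```bash
mkdir -p pics; ls; cat > h.py <<'E'
import numpy as np, cv2
from rig import env, viewer
def shot(n, save=None):
    d=viewer.get_image(n)
    if save: cv2.imwrite('pics/'+save, cv2.cvtColor(d['img'],cv2.COLOR_RGB2BGR))
    return d
def cloud(d):
    "world xyz for each pixel from depth"
    h,w=d['depth'].shape
    u,v=np.meshgrid(np.arange(w),np.arange(h))
    p=cv2.undistortPoints(np.stack([u,v],-1).reshape(-1,1,2).astype(np.float64),d['camera_matrix'],d['distortion']).reshape(h,w,2)
    z=d['depth'].astype(float)
    c=np.dstack([p[...,0]*z,p[...,1]*z,z])
    R=cv2.Rodrigues(np.array(d['rvec'],float))[0]
    return (c-np.array(d['tvec']).reshape(3))@R
def ray(d,u,v,zp):
    p=cv2.undistortPoints(np.array([[[u,v]]],float),d['camera_matrix'],d['distortion'])[0,0]
    R=cv2.Rodrigues(np.array(d['rvec'],float))[0]
    o=-R.T@np.array(d['tvec']).reshape(3); r=R.T@np.array([p[0],p[1],1])
    return o+r*(zp-o[2])/r[2]
E
python3 - <<'E'
from h import *
s=env.observe(); print(s['position'],s['tool_rot'],s['grip_width'],env.pinch_z,s['time_s'])
for n in('top','side'):
    d=shot(n,n+'1.png'); X=cloud(d); np.save(n+'.npy',X); np.save(n+'i.npy',d['img'])
    R=cv2.Rodrigues(np.array(d['rvec'],float))[0]; print(n,-R.T@np.array(d['tvec']).reshape(3),R[2],(d['depth']>0).mean())
E
```

```text
pics
[ 0.24594242 -0.49161762  0.23070886] [[ 8.94399990e-01  4.47267852e-01 -3.54728093e-04]
 [ 4.47267894e-01 -8.94398983e-01  1.37510096e-03]
 [ 2.97770009e-04 -1.38854877e-03 -9.99998992e-01]] 0.08537159081406875 0.0187 0.0
top [ 0.40033357 -0.01744766  1.10952724] [ 0.14409492  0.00579701 -0.98954689] 0.99593359375
side [0.22806212 0.65860004 0.88440297] [ 0.28765606 -0.62109187 -0.72903969] 0.99595703125
```

View pics/top1.png

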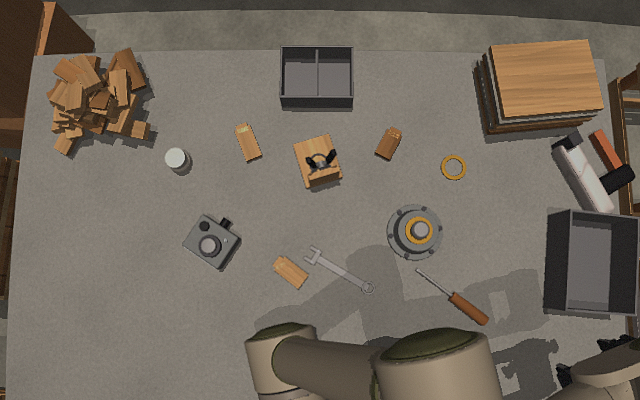

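View pics/side1.png

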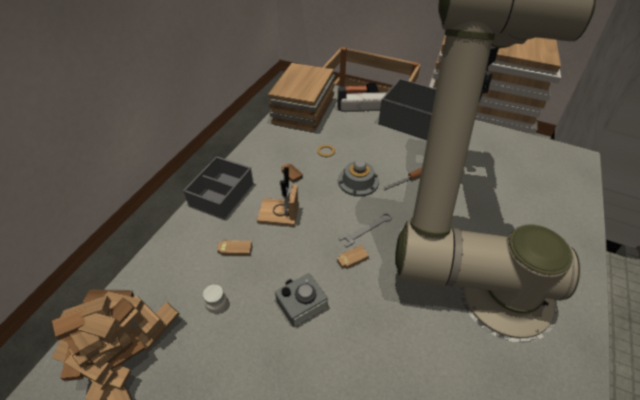

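The top view shows the button at about (209,245), the pliers in their stand at (321,160) and the hub stub at (420,231). The side view shows the same layout, with the pliers at (287,185) and the button at (305,292). Next I measure them by depth.

```bash
python3 - <<'E'
from h import *
X=np.load('top.npy'); I=np.load('topi.npy').astype(int)
def roi(u0,u1,v0,v1): return X[v0:v1,u0:u1].reshape(-1,3), I[v0:v1,u0:u1].reshape(-1,3)
print('bench z',np.median(roi(100,160,280,340)[0][:,2]))
P,C=roi(185,245,205,275)
for a,b in((.045,.054),(.058,.064),(.066,.078),(.078,.1)):
    m=(P[:,2]>a)&(P[:,2]<b); print('box',a,m.sum(),P[m].mean(0) if m.any() else'', np.median(P[m],0) if m.any() else'')
P,C=roi(385,455,200,265)
for a,b in((.0745,.085),(.053,.059)):
    m=(P[:,2]>a)&(P[:,2]<b); q=P[m]; print('hub',a,m.sum(),q.mean(0),(q.max(0)+q.min(0))/2,np.ptp(q,axis=0))
P,C=roi(285,350,125,200)
for a,b in((.012,.022),(.085,.1),(.135,.18)):
    m=(P[:,2]>a)&(P[:,2]<b); q=P[m]
    if m.sum()>4: print('st',a,m.sum(),q.mean(0),cv2.minAreaRect((q[:,:2]*1000).astype(np.float32)))
m=(P[:,2]>.1)
for p,c in zip(P[m],C[m]): print(np.round(p*1000).astype(int),c,end=';')
E
```

```text
bench z -0.0013041245390107434
box 0.045 1097 [0.46800409 0.22999526 0.04903688] [0.47124394 0.2267208  0.04904297]
box 0.058 233 [0.46848538 0.23163765 0.06063227] [0.46855901 0.23410038 0.06054873]
box 0.066 190 [0.457465   0.23001742 0.07098653] [0.45728877 0.22981477 0.07105891]
box 0.078 0  
hub 0.0745 219 [ 0.49536597 -0.23152467  0.0788463 ] [ 0.49621167 -0.23278452  0.07935326] [0.03504917 0.03763254 0.00967723]
hub 0.053 321 [ 0.49431906 -0.23043316  0.05570713] [ 0.4971625  -0.22864584  0.05596137] [0.08226652 0.06959529 0.00590721]
st 0.012 1038 [0.67380467 0.00266885 0.01755979] ((661.2659912109375, -5.009178161621094), (111.15965270996094, 90.08618927001953), 17.811777114868164)
st 0.085 313 [ 0.61908477 -0.01860795  0.09260503] ((624.7780151367188, -16.509124755859375), (34.76263427734375, 69.73670196533203), 17.83027458190918)
st 0.135 121 [ 0.63422697 -0.01578111  0.15555616] ((634.6548461914062, -13.666763305664062), (14.537445068359375, 63.61909103393555), 18.16819190979004)
[ 400  -17 1110] [134 126 120];[ 400  -17 1110] [136 128 119];[ 400  -17 1110] [129 126 115]
[... 4430 characters left out ...]
  4 134] [12 14 16];[623   1 133] [13 10 14];[625   0 123] [14  5 13];[628  -2 113] [0 4 9];[ 400  -17 1110] [55 54 52];[621   8 131] [37 32 37];[622   6 130] [22 23 24];[622   4 126] [19 17 20];[623   2 121] [5 7 5];[624   0 120] [15 18 17];[625  -2 114] [12 13 12];[628  -4 102] [30 29 24];[621   6 122] [46 45 52];[622   4 117] [19 19 20];[623   2 113] [ 6  8 10];[624   0 108] [12 18 15];[625  -2 105] [17 14 12];[626  -4 102] [34 27 29];[623   4 102] [58 57 55];[623   2 103] [43 42 43];[624   0 101] [42 39 37];[ 400  -17 1110] [189 147  92];[ 400  -17 1110] [128 123 113];[ 400  -17 1110] [65 56 45];[ 400  -17 1110] [137 131 120];[ 400  -17 1110] [137 130 120];[ 400  -17 1110] [136 129 119];
```

Call:
drive_tool:
  series:
    - [[0.512,-0.551,0.09],8.8,0]
    - [[0.512,-0.551,0.09],8.8,0]
    - [[0.512,-0.551,0.09],8.8,0]
    - [[0.512,-0.551,0.09],8.8,0]
    - [[0.512,-0.551,0.09],8.8,0]
    - [[0.512,-0.551,0.09],8.8,0]
    - [[0.512,-0.551,0.09],8.8,0]
    - [[0.512,-0.551,0.09],8.8,0]
    - [[0.512,-0.551,0.09],8.8,0]
    - [[0.512,-0.551,0.09],8.8,0]
    - [[0.512,-0.551,0.09],8.8,0]
    - [[0.512,-0.551,0.09],8.8,0]
    - [[0.512,-0.551,0.09],8.8,0]
    - [[0.512,-0.551,0.09],8.8,0]
    - [[0.512,-0.551,0.09],8.8,0]
    - [[0.512,-0.551,0.09],8.8,0]
    - [[0.512,-0.551,0.09],8.8,0]
    - [[0.512,-0.551,0.09],8.8,0]
  newtons: 50

```text
time_s: 1.9
position: [0.4571, 0.229, 0.1412]
tool_rot: [[0.952, 0.305, -0.001], [0.305, -0.952, -0.0], [-0.001, 0.0, -1.0]]
ft_force: [0.8, 0.1, 0.9]
grip_width: -0.0001
gripper_force: 0.0
```

Call:
drive_tool:
  series:
    - [[0,0,0.03],0,0]
    - [[0,0,0.055],0,0]
    - [[0,0,0.066],0,0]
    - [[0,0,0.069],0,0]
    - [[0,0,0.072],0,0]
    - [[0,0,0.0745],0,0]
    - [[0,0,0.0755],0,0]
    - [[0,0,0.0755],0,0]
    - [[0,0,0.0755],0,0]

```text
time_s: 2.8
position: [0.458, 0.23, 0.0664]
tool_rot: [[0.952, 0.305, 0.002], [0.305, -0.952, 0.0], [0.002, 0.0, -1.0]]
ft_force: [1.4, -2.5, 3.5]
grip_width: -0.0
gripper_force: 1.8
```

Call:
drive_tool:
  series:
    - [[0,0,0.0008],0,0]
    - [[0,0,0.0016],0,0]
    - [[0,0,0.0016],0,0]
    - [[0,0,0.0016],0,0]

```text
time_s: 3.2
position: [0.458, 0.23, 0.0658]
tool_rot: [[0.952, 0.306, 0.002], [0.306, -0.952, 0.0], [0.002, 0.001, -1.0]]
ft_force: [-2.4, -4.0, 17.1]
grip_width: -0.0001
gripper_force: 8.8
```

Call:
drive_tool:
  series:
    - [[0,0,-0.05],0,0]
    - [[0,0,-0.1],0,0.0854]
    - [[0,0,-0.15],0,0.0854]
    - [[0.094,0.286,-0.165],0,0.0854]
    - [[0.094,0.286,-0.165],0,0.0854]
    - [[0.094,0.286,-0.165],0,0.0854]
    - [[0.094,0.286,-0.165],0,0.0854]
    - [[0.094,0.286,-0.165],0,0.0854]
    - [[0.094,0.286,-0.165],0,0.0854]
    - [[0.094,0.286,-0.165],0,0.0854]
    - [[0.094,0.286,-0.165],0,0.0854]
    - [[0.094,0.286,-0.165],0,0.0854]
    - [[0.094,0.286,-0.165],0,0.0854]

```text
time_s: 4.5
position: [0.6337, -0.0123, 0.2294]
tool_rot: [[0.952, 0.307, -0.0], [0.307, -0.952, 0.0], [0.0, -0.0, -1.0]]
ft_force: [0.7, 1.0, -1.0]
grip_width: 0.0853
gripper_force: 0.0
```

```bash
python3 - <<'E'
from h import *
s=env.observe(); print(s['position'],s['grip_width'],s['time_s'])
d=shot('wrist','w1.png'); X=cloud(d); np.save('w.npy',X)
P=X.reshape(-1,3); m=(P[:,2]>.125)&(P[:,2]<.175)&(abs(P[:,0]-.635)<.05)&(abs(P[:,1]+.0135)<.06)
q=P[m]; print(len(q), cv2.minAreaRect((q[:,:2]*1000).astype(np.float32)), q.mean(0), q[:,2].max())
R=cv2.Rodrigues(np.array(d['rvec'],float))[0]; print(-R.T@np.array(d['tvec']).reshape(3),R[2])
E
```

```text
[ 0.6337306  -0.01229664  0.22944132] 0.08532770983065842 4.5
1093 ((635.8280639648438, -12.960525512695312), (13.883978843688965, 64.27301788330078), 17.68990135192871) [ 0.63749312 -0.01242025  0.15322964] 0.1664659085318542
[0.70320334 0.00893023 0.373713  ] [-0.26953192 -0.08633035 -0.95911397]
```

View pics/w1.png

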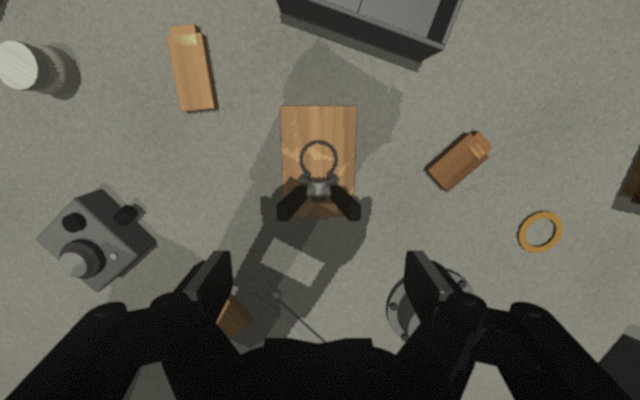

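The wrist view shows the pliers at about (319,200), centred between the fingers, with the ring at (318,160). I go down and grip.

Call:
drive_tool:
  series:
    - [[0.001,0.0015,0.04],0,0.0854]
    - [[0.001,0.0015,0.075],0,0.0854]
    - [[0.001,0.0015,0.1],0,0.0854]
    - [[0.001,0.0015,0.109],0,0.0854]
    - [[0.001,0.0015,0.109],0,0.0854]
    - [[0.001,0.0015,0.109],0,0.05]
    - [[0.001,0.0015,0.109],0,0.02]
    - [[0.001,0.0015,0.109],0,0.02]
    - [[0.001,0.0015,0.109],0,0.02]
    - [[0.001,0.0015,0.109],0,0.02]
    - [[0.001,0.0015,0.109],0,0.02]
    - [[0.001,0.0015,0.109],0,0.02]
    - [[0.001,0.0015,0.109],0,0.02]
  newtons: 45

```text
time_s: 5.85
position: [0.6364, -0.0137, 0.1235]
tool_rot: [[0.952, 0.306, 0.004], [0.306, -0.952, 0.001], [0.004, 0.0, -1.0]]
ft_force: [-4.1, 5.1, 11.8]
grip_width: 0.0316
gripper_force: 43.4
```

Call:
drive_tool:
  series:
    - [[0,0,-0.005],0,0.02]
    - [[0,0,-0.015],0,0.02]
    - [[0,0,-0.035],0,0.02]
    - [[0,0,-0.065],0,0.02]
    - [[0,0,-0.1],0,0.02]
    - [[0,0,-0.13],0,0.02]
    - [[0,0,-0.13],0,0.02]
    - [[0,0,-0.13],0,0.02]

```text
time_s: 6.65
position: [0.6354, -0.015, 0.2505]
tool_rot: [[0.952, 0.305, 0.0], [0.305, -0.952, -0.0], [-0.0, 0.0, -1.0]]
ft_force: [-0.5, -0.4, -3.2]
grip_width: 0.0312
gripper_force: 45.2
```

```bash
python3 - <<'E'
from h import *
s=env.observe(); print(s['position'],s['grip_width'],s['gripper_force'],s['ft_force'])
d=shot('wrist','w2.png'); X=cloud(d); np.save('w2.npy',X);np.save('w2i.npy',d['img'])
E
```

```text
[ 0.63538236 -0.015011    0.25054749] 0.031191854944533127 45.224767327308655 [-0.51279492 -0.39695844 -3.22847799]
```

View pics/w2.png

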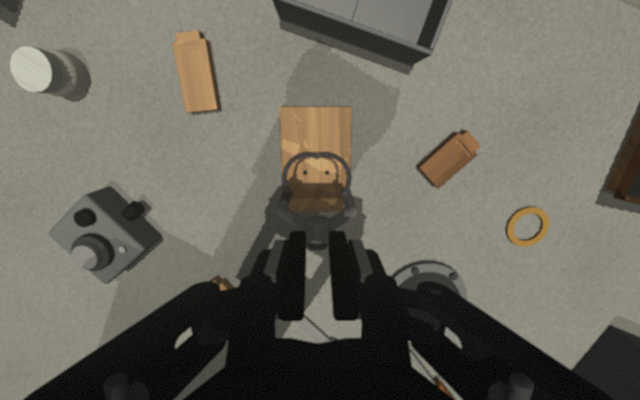

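The pliers are held with the ring visibly spread, centred near (316,185). Next I measure the ring in the tool frame.

```bash
cat >> h.py <<'E'
def ringfit(X,I,s,box):
    "ring points (tool frame) -> centre, plane tilt; box=tool z range rel. TCP"
    T=(X.reshape(-1,3)-s['position'])@np.array(s['tool_rot'])
    c=I.reshape(-1,3).max(1)
    m=(T[:,2]>box[0])&(T[:,2]<box[1])&(T[:,0]>.008)&(T[:,0]<.05)&(abs(T[:,1])<.035)
    return T[m],c[m]
E
python3 - <<'E'
from h import *
from scipy.optimize import least_squares
s=env.observe();X=np.load('w2.npy');I=np.load('w2i.npy')
T,c=ringfit(X,I,s,(.08,.125))
print(len(T),np.histogram(T[:,2],bins=np.arange(.08,.126,.003)))
m=(T[:,2]>.09)&(T[:,2]<.115)&(T[:,0]>.016);q=T[m]
f=least_squares(lambda p:np.hypot(q[:,0]-p[0],q[:,1]-p[1])-p[2],[.016,0,.023],loss='soft_l1',f_scale=.001).x
A=np.c_[q[:,:2],np.ones(len(q))];pl=np.linalg.lstsq(A,q[:,2],rcond=None)[0]
print(len(q),f,pl,np.median(q[:,2]))
# hub from wrist, with side view too
P=X.reshape(-1,3);h=P[(np.hypot(P[:,0]-.4955,P[:,1]+.2315)<.025)&(P[:,2]>.07)&(P[:,2]<.09)];print('hub wrist',len(h),h.mean(0) if len(h) else '')
X=np.load('side.npy');P=X.reshape(-1,3);h=P[(np.hypot(P[:,0]-.4955,P[:,1]+.2315)<.03)&(P[:,2]>.0775)&(P[:,2]<.09)];print('hub side',len(h),h.mean(0),np.ptp(h,axis=0))
X=np.load('top.npy');P=X.reshape(-1,3);h=P[(np.hypot(P[:,0]-.4955,P[:,1]+.2315)<.03)&(P[:,2]>.077)&(P[:,2]<.09)];print('hub top',len(h),h.mean(0),np.ptp(h,axis=0),cv2.minEnclosingCircle((h[:,:2]*1000).astype(np.float32)))
E
```

```text
671 (array([  0,   0,   0,   0,   0,  12, 630,  29,   0,   0,   0,   0,   0,
         0,   0]), array([0.08 , 0.083, 0.086, 0.089, 0.092, 0.095, 0.098, 0.101, 0.104,
       0.107, 0.11 , 0.113, 0.116, 0.119, 0.122, 0.125]))
542 [ 0.01409274 -0.00035485  0.02912455] [-0.00190428  0.00827213  0.0995616 ] 0.09943542328015978
hub wrist 70 [ 0.49759708 -0.23959329  0.08140181]
hub side 64 [ 0.49495158 -0.22695766  0.08029676] [0.03103432 0.03355595 0.00729044]
hub top 177 [ 0.49565534 -0.23186585  0.0795877 ] [0.03268276 0.03292837 0.00718095] ((495.00030517578125, -231.2079620361328), 18.331859588623047)
```

Call:
drive_tool:
  series:
    - [[-0.03,0.023,0],0,0.02]
    - [[-0.07,0.053,0],0,0.02]
    - [[-0.11,0.084,0],0,0.02]
    - [[-0.15,0.114,0],0,0.02]
    - [[-0.18,0.137,0.01],0,0.02]
    - [[-0.2,0.152,0.02],0,0.02]
    - [[-0.21,0.16,0.03],0,0.02]
    - [[-0.215,0.1635,0.039],0,0.02]
    - [[-0.215,0.1635,0.039],0,0.02]
    - [[-0.215,0.1635,0.039],0,0.02]
    - [[-0.215,0.1635,0.039],0,0.02]

```text
time_s: 7.8
position: [0.4816, -0.2354, 0.2116]
tool_rot: [[0.952, 0.307, 0.001], [0.307, -0.952, -0.0], [0.001, 0.0, -1.0]]
ft_force: [-0.4, -0.1, -2.4]
grip_width: 0.0314
gripper_force: 45.3
```

```bash
python3 - <<'E'
from h import *
s=env.observe(); print(s['position'],s['ft_force'])
d=shot('wrist'); I=d['img'];X=cloud(d); np.save('w3.npy',X);np.save('w3i.npy',I)
B=cv2.cvtColor(I,cv2.COLOR_RGB2BGR)
cv2.imwrite('pics/w3.png',cv2.resize(B[120:300,200:440],None,fx=3,fy=3))
d=shot('side'); np.save('s3.npy',cloud(d));np.save('s3i.npy',d['img']); B=cv2.cvtColor(d['img'],cv2.COLOR_RGB2BGR)
cv2.imwrite('pics/s3.png',cv2.resize(B[80:220,280:440],None,fx=4,fy=4))
E
```

```text
[ 0.48157667 -0.23538873  0.21159137] [-0.38889838 -0.07576907 -2.42505374]
```

View pics/w3.png

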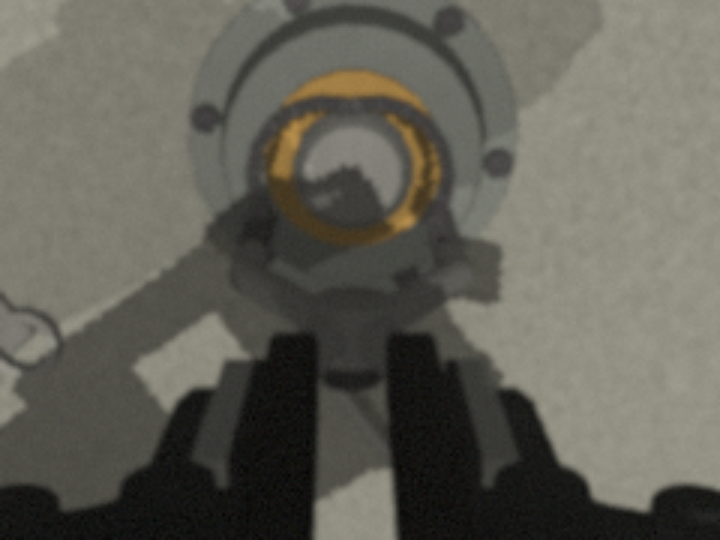

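View pics/s3.png

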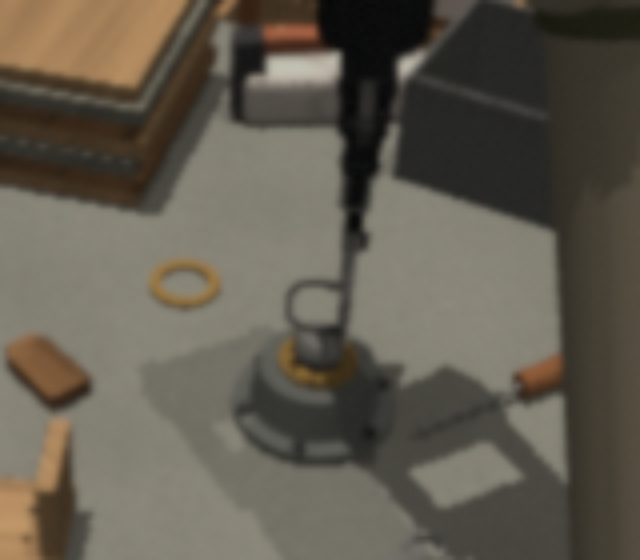

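The wrist crop shows the ring spanning x=250–452 (centre 351) and the stub spanning 297–408 (centre 352), so it's aligned sideways. The side view shows an upright ring above the stub. I check fore-aft by depth.

```bash
python3 - <<'E'
from h import *
s=env.observe();X=np.load('w3.npy')
T=(X.reshape(-1,3)-s['position'])@np.array(s['tool_rot'])
zs=s['position'][2]-.08
h=T[(abs(T[:,2]-zs)<.0025)&(np.hypot(T[:,0]-.016,T[:,1])<.0205)]
print('stub end',len(h),h.mean(0),h.min(0),h.max(0),(h[:,0].min()+h[:,0].max())/2)
w=T[(abs(T[:,2]-(zs+.024))<.003)&(np.hypot(T[:,0]-.016,T[:,1])<.04)]
print('washer',len(w),w.min(0),w.max(0))
r=T[(T[:,2]>.095)&(T[:,2]<.104)&(abs(T[:,1])<.035)&(T[:,0]>.005)]
for y in range(-30,31,4):
    k=r[abs(r[:,1]*1000-y)<2]
    if len(k): print(y,np.round(np.sort(k[:,0]*1000)[[0,len(k)//2,-1]],1),len(k))
E
```

```text
stub end 950 [1.55942391e-02 8.77484998e-05 1.30643873e-01] [-0.00397879 -0.01836238  0.12912786] [0.03267306 0.01744242 0.13410427] 0.014347135149294168
washer 1133 [-0.02313863 -0.03861777  0.1526211 ] [0.05520562 0.03860678 0.15861054]
-30 [ 5.  15.6 29.8] 75
-26 [ 5.1 19.4 35.7] 119
-22 [ 5.3 34.  39. ] 42
-18 [34.9 38.2 41.4] 31
-14 [38.1 40.7 42.4] 26
-10 [38.8 41.4 43.3] 26
-6 [39.1 41.5 43.2] 26
-2 [38.  40.6 42.8] 25
2 [38.1 40.6 43.1] 31
6 [39.6 41.5 43.2] 24
10 [38.9 40.7 43.1] 26
14 [37.3 39.8 42. ] 25
18 [33.9 37.2 40.5] 29
22 [ 5.2 30.3 38. ] 72
26 [ 5.4 17.4 33. ] 131
30 [ 5.1 18.3 25.6] 22
```

Call:
drive_tool:
  series:
    - [[-0.001,0,0.01],0,0.02]
    - [[-0.001,0,0.02],0,0.02]
    - [[-0.001,0,0.028],0,0.02]
    - [[-0.001,0,0.032],0,0.02]
    - [[-0.001,0,0.034],0,0.02]
    - [[-0.001,0,0.036],0,0.02]
    - [[-0.001,0,0.038],0,0.02]
    - [[-0.001,0,0.04],0,0.02]
    - [[-0.001,0,0.04],0,0.02]
    - [[-0.001,0,0.04],0,0.02]

```text
time_s: 8.9
position: [0.4799, -0.2365, 0.1713]
tool_rot: [[0.952, 0.305, 0.0], [0.305, -0.952, -0.0], [0.0, 0.0, -1.0]]
ft_force: [0.3, -0.3, -1.6]
grip_width: 0.031
gripper_force: 45.3
```

Call:
drive_tool:
  series:
    - [[0,0,0.003],0,0.02]
    - [[0,0,0.006],0,0.02]
    - [[0,0,0.0085],0,0.02]
    - [[0,0,0.0095],0,0.02]
    - [[0,0,0.0095],0,0.02]
    - [[0,0,0.0095],0,0.02]
    - [[0,0,0.0095],0,0.02]

```text
time_s: 9.6
position: [0.4799, -0.2365, 0.1617]
tool_rot: [[0.952, 0.305, 0.0], [0.305, -0.952, -0.0], [0.0, 0.0, -1.0]]
ft_force: [-0.7, -0.1, -1.9]
grip_width: 0.0315
gripper_force: 45.3
```

```bash
python3 - <<'E'
from h import *
s=env.observe(); print(s['position'],s['ft_force'],s['wrist_torque'])
d=shot('wrist'); I=d['img'];X=cloud(d)
B=cv2.cvtColor(I,cv2.COLOR_RGB2BGR)
cv2.imwrite('pics/w4.png',cv2.resize(B[120:300,200:440],None,fx=3,fy=3))
s=env.observe(); print(s['position'],s['ft_force'])
T=(X.reshape(-1,3)-s['position'])@np.array(s['tool_rot'])
r=T[(T[:,2]>.095)&(T[:,2]<.1035)&(abs(T[:,1])<.02)&(T[:,0]>.036)&(T[:,0]<.046)]; print('ring',len(r),np.median(r,0), np.median(r[:,2])-s['position'][2])
k=T[(T[:,2]<.088)&(T[:,2]>.077)&(np.hypot(T[:,0]-.016,T[:,1])<.02)]; print('stub',len(k),k.mean(0),k.max(0))
w=T[(T[:,2]>.103)&(T[:,2]<.109)&(abs(T[:,1])<.02)&(T[:,0]>.036)&(T[:,0]<.055)]; print('washer',len(w),np.median(w,0))
E
```

```text
[ 0.47992421 -0.23648601  0.16171327] [-0.71899643 -0.07480896 -1.92347165] [-0.02756992 -0.01815544 -0.0491469 ]
[ 0.47992861 -0.23648249  0.16173986] [-0.5089593   0.03933164 -1.63503764]
ring 305 [ 0.04035865 -0.00136202  0.10079076] -0.06094909446767158
stub 1798 [ 0.01789762 -0.00027058  0.0813181 ] [0.03593865 0.01901055 0.08786802]
washer 270 [0.04335052 0.00029611 0.10431484]
```

View pics/w4.png

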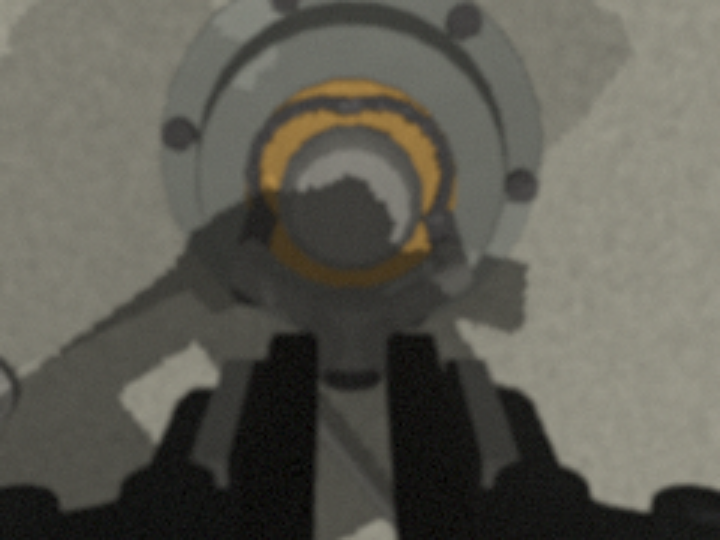

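The ring (x=247–455, centre 351) surrounds the stub (centre 350) at washer height, and there is no contact force. Handing in.

```bash
python3 -c "
from rig import env
print(env.close_job())"
```

```text
the job is handed in; nothing more can be done
None
```

I pressed and released the stop button, then handed the job in with the squeezed pliers holding the spread ring level with the groove around the stub, with no contact force measured; the judge's result was not shown.

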